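Uncover the test panel and nest its covers

ROBOT

A 6-joint arm with a two-finger parallel gripper is mounted at the origin on the work surface. World frame = base frame: x ahead of the robot, y to its left, z up, the work surface at z = 0. Lengths are in m, angles in rad, forces in N, time in s.
With the tool pointing down it reaches from about 0.35 to 0.975 m from the base axis. Payload 4.9 kg.
Tool frame: the origin (TCP) lies midway between the tips of the shut fingers; the grasp point (between the pads) lies 19 mm behind it; z points along the fingers, y is the line along which they close (so a half turn about z gives the same grasp; the last joint's range is limited). The gripper opens to 85 mm and grips with 20 to 120 N. Pads are 22 mm wide; open, the fingers measure 114 mm over their backs; the gripper's body (76 mm by 85 mm) begins 54 mm behind the grasp point. The pads swing forward as they close: fully open they stand 13 mm farther back than shut.
Start: joints at [-1.241, 0.053, 1.613, -0, 1.476, -0.119], TCP at [0.271, -0.563, 0.231] pointing down, gripper open.
Joint ranges: [-3.01, 3.01], [-1.01, 2.22], [0.06, 2.58], [-1.02, 4.17], [0.09, 2.62], [-3.14, 3.14]. Speed limits (rad/s): [2.57, 2.57, 3.14, 3.14, 3.14, 3.14].

INTERFACE

Orientations are given as a unit quaternion [w, x, y, z].
In Python, from plant import state, grab_frame, job_done, cut_out, place_of gives the robot as it stands.
- The arm moves only by the tool jog_arm, never from a script. Its argument "motion" is text: rows parted by semicolons, each of 7 numbers parted by spaces: the opening in per cent of the stroke, from 0 (shut) to 100 (fully open), then the shift along the tool's x, y, z as a fraction of full scale, then the turn, a rotation vector about the tool's x, y, z as a fraction of full scale. A call has exactly 5 rows; each row is the pose to reach, as a shift and turn from the pose commanded when the call began, along the tool's axes at that moment; what a row does not reach only later rows make up. Full scale, the value 1, is 50 cm for a shift and 1.5 rad for a turn. A row lasts 1/8 s, in which the tool goes at most 62.5 mm and 10.7 degrees, less where a joint would pass 70% of its speed; a pose out of reach is approached as far as the arm can. A call with a number of a shift or a turn outside -1 to 1 is refused whole. A call with a gripper value outside its range is refused whole. The fingers move at their own pace and stop on an object; the grip force is fixed at half the most. Time passes only in rows, so rows that repeat a pose let the fingers close, or fill a call up. It gives the time, the measured TCP pose, the force, the opening and the grip force at its end, in the units of the state.
- state(): the state, without advancing time (a new reading comes with each control period).
- grab_frame(name): name is "scene" or "side" or "wrist"; returns a dict with "color" (400x640x3 uint8, red, green, blue), "range_z" (400x640 float32, m along the optical axis (not along the pixel's ray), 0 where there is no reading), "intrinsics" (3x3 intrinsics, pixels), "world_from_camera" (4x4, takes a point from camera to world coordinates). Camera axes: x right, y up, looking along -z (the intrinsics and any distortion apply to the point x, -y, -z); pixel columns grow to the right and rows downward; lengths in m; the calibration is good to about 2 mm. A picture is of the moment at which its call begins.
- job_done(): hands the job in; it is judged then, once.
Trained networks look in the newest picture that a camera, given by its name, has taken for a name from the list of things; names that differ only in an ending like _2 or _b are one class to them, and where a whole thing is asked for, a point or a joint stands for the part that bears it (a point fixed in the world has none). Each returns a list of dicts, best first, with "p" (0 to 1); they miss things now and then, are a little off and sometimes report something else, mostly with a low value. They report only what shows in the picture. A call takes as long as a camera call. They do not tell look-alikes from the thing itself.
- cut_out(camera, thing): "pixels" (400x640 bool, what is visible of it).
- place_of(camera, thing): "at" ([x, y, z] in m, in world coordinates, good to about 4 mm: a listed point, or the origin of a listed thing).
The state is a dict: "time": time; "joint_pos": joint angles; "joint_vel": joint speeds; "joint_efforts": joint torques, N m; "tool_pos": TCP position; "tool_rot": TCP orientation; "contact_force": force on the tool from outside, world axes, zero at the start; "ft_torque": the same for the moment, N m; "gripper_width": opening from 0.0 (shut) to 1.0 (fully open); "grasp_force": force on a finger pad.
Only numpy, scipy, OpenCV 4.12 (cv2) and the standard library are available. Lean on these libraries where they do the work, as an engineer would, in place of code of your own. Each camera call takes 0.05 s, during which the arm holds its last target. There are 200 camera calls.

TASK

Get the connector panel ready for testing: first switch its supply off by pulling the red lever fully to the off side, then lift every green cover off the panel by its loop handle and nest the covers one over another on the black parking stub, each squared up and pushed down lightly, just until it sits snug and level, never rammed so that it wedges. When all are nested, throw the lever fully back on. Leave the bench's other things where they are.

Things in the scene. Friction and masses are not known exactly. Their poses are not given: they have to be found in the camera images.
- panel: aluminium test panel, a flat plate 270 x 270, 20 thick, fixed to the bench, with flush sockets; the covers stand on its top, at first each over one of the four large sockets, which lie 58 mm off the centre along x and y either way. Origin: centre of its underside
- stand_mid (a point): parking stub, fixed: a black upright stub with exactly the outside of a cover (square, tapered, 72 high, 72 x 72 at the foot, 55.4 x 55.4 at the flat top, no handle) on a foot plate 110 x 110, 8 thick. Point: its middle, half-way up (44 above the bench, 36 below the stub's top); x and y along the sides of the square
- stand: the same stub; origin at the bench. A seated cover stands 35 mm higher than the stub or cover below, within 4 mm, square with it (any quarter turn fits; 4 mm play all round as the mouth enters). Spring pads inside the covers grip from 17 mm above home: weight alone stops 12 to 17 mm high, a push rising to 4 to 10 N brings it home, then it turns hard; over 20 N wedges it
- cover1_mid (a point): green hollow cover, a tapered square shell 72 high; outside 72 x 72 at its open mouth (bottom), 55.4 x 55.4 at its closed flat top; walls and top 4 thick (64 x 64 inside the mouth, where a steel spring pad on each x side stands in 2); 90 g. May be absent; starts standing mouth down on the panel. Point: its middle, 36 above its mouth; z up, x along its handle bar
- cover2_mid (a point): green hollow cover, a tapered square shell 72 high; outside 72 x 72 at its open mouth (bottom), 55.4 x 55.4 at its closed flat top; walls and top 4 thick (64 x 64 inside the mouth, where a steel spring pad on each x side stands in 2); 90 g. May be absent; starts standing mouth down on the panel. Point: its middle, 36 above its mouth; z up, x along its handle bar
- cover3_mid (a point): green hollow cover, a tapered square shell 72 high; outside 72 x 72 at its open mouth (bottom), 55.4 x 55.4 at its closed flat top; walls and top 4 thick (64 x 64 inside the mouth, where a steel spring pad on each x side stands in 2); 90 g. May be absent; starts standing mouth down on the panel. Point: its middle, 36 above its mouth; z up, x along its handle bar
- cover4_mid (a point): green hollow cover, a tapered square shell 72 high; outside 72 x 72 at its open mouth (bottom), 55.4 x 55.4 at its closed flat top; walls and top 4 thick (64 x 64 inside the mouth, where a steel spring pad on each x side stands in 2); 90 g. May be absent; starts standing mouth down on the panel. Point: its middle, 36 above its mouth; z up, x along its handle bar
- cover1: the same cover; origin: centre of its mouth (its underside). On its top a black loop handle: a round bar 10 thick, 38 long along the cover's x axis, bar centre 93 above this origin (57 above the middle point, 21 above the flat top), on a 10 mm post near each end, loop opening 18 wide. Pinch the bar across the cover's y axis from above, or hook the loop
- cover2: the same cover; origin: centre of its mouth (its underside). On its top a black loop handle: a round bar 10 thick, 38 long along the cover's x axis, bar centre 93 above this origin (57 above the middle point, 21 above the flat top), on a 10 mm post near each end, loop opening 18 wide. Pinch the bar across the cover's y axis from above, or hook the loop
- cover3: the same cover; origin: centre of its mouth (its underside). On its top a black loop handle: a round bar 10 thick, 38 long along the cover's x axis, bar centre 93 above this origin (57 above the middle point, 21 above the flat top), on a 10 mm post near each end, loop opening 18 wide. Pinch the bar across the cover's y axis from above, or hook the loop
- cover4: the same cover; origin: centre of its mouth (its underside). On its top a black loop handle: a round bar 10 thick, 38 long along the cover's x axis, bar centre 93 above this origin (57 above the middle point, 21 above the flat top), on a 10 mm post near each end, loop opening 18 wide. Pinch the bar across the cover's y axis from above, or hook the loop
- switchbox: grey supply switch box 130 x 100, 40 high, fixed to the bench, with a lever on top. Origin: centre of its underside. The lever's hinge axis runs along the box's y, 62 above the origin. The box's -x side (red lamp) is the off side, its +x side (green lamp) the on side
- power (a joint): supply lever, in rad: 0 = fully off (leaning 0.5 rad from upright towards the box's -x), 1.0 = fully on (leaning 0.5 rad towards the box's +x); starts on; stays where left; moves with about 1 N at its ball. Fully off or on here means within 0.1 rad of the stop
- power_tip (a point): centre of the red ball on the lever's end, 26 mm in diameter, 85 from the hinge axis
- cleaner: bystander: standing spray can of contact cleaner, 52 in diameter, 150 high, origin at its foot
- driver: bystander: screwdriver lying on the bench
- capbox: bystander: open blue box 100 x 140, 30 high, origin at the centre of its underside
Mind the look-alikes: they are no part of the job. What is shaped like the switchbox but blue or pink is not meant.

How it is judged:
On the way, in this order (a step that is already met when the one before it is completed fails the run):
1. the supply lever is fully off (value of joint power below 0.12 rad), for 0.2 s.
2. every cover is nested on the stub, snug and level, and let go, the lever still off (((z of cover1_mid in the frame of stand_mid between 0.031 and 0.039 m and horizontal distance between cover1_mid and stand_mid below 0.005 m) or (z of cover1_mid in the frame of cover2_mid between 0.031 and 0.039 m and horizontal distance between cover1_mid and cover2_mid below 0.005 m) or (z of cover1_mid in the frame of cover3_mid between 0.031 and 0.039 m and horizontal distance between cover1_mid and cover3_mid below 0.005 m) or (z of cover1_mid in the frame of cover4_mid between 0.031 and 0.039 m and horizontal distance between cover1_mid and cover4_mid below 0.005 m)) and angle between each of cover1_mid, cover2_mid, cover3_mid, cover4_mid's own z axis and vertical below 0.06 rad and contact force between the fingers and cover1 below 0.1 N and ((z of cover2_mid in the frame of stand_mid between 0.031 and 0.039 m and horizontal distance between cover2_mid and stand_mid below 0.005 m) or (z of cover2_mid in the frame of cover1_mid between 0.031 and 0.039 m and horizontal distance between cover2_mid and cover1_mid below 0.005 m) or (z of cover2_mid in the frame of cover3_mid between 0.031 and 0.039 m and horizontal distance between cover2_mid and cover3_mid below 0.005 m) or (z of cover2_mid in the frame of cover4_mid between 0.031 and 0.039 m and horizontal distance between cover2_mid and cover4_mid below 0.005 m)) and contact force between the fingers and cover2 below 0.1 N and ((z of cover3_mid in the frame of stand_mid between 0.031 and 0.039 m and horizontal distance between cover3_mid and stand_mid below 0.005 m) or (z of cover3_mid in the frame of cover1_mid between 0.031 and 0.039 m and horizontal distance between cover3_mid and cover1_mid below 0.005 m) or (z of cover3_mid in the frame of cover2_mid between 0.031 and 0.039 m and horizontal distance between cover3_mid and cover2_mid below 0.005 m) or (z of cover3_mid in the frame of cover4_mid between 0.031 and 0.039 m and horizontal distance between cover3_mid and cover4_mid below 0.005 m)) and contact force between the fingers and cover3 below 0.1 N and ((z of cover4_mid in the frame of stand_mid between 0.031 and 0.039 m and horizontal distance between cover4_mid and stand_mid below 0.005 m) or (z of cover4_mid in the frame of cover1_mid between 0.031 and 0.039 m and horizontal distance between cover4_mid and cover1_mid below 0.005 m) or (z of cover4_mid in the frame of cover2_mid between 0.031 and 0.039 m and horizontal distance between cover4_mid and cover2_mid below 0.005 m) or (z of cover4_mid in the frame of cover3_mid between 0.031 and 0.039 m and horizontal distance between cover4_mid and cover3_mid below 0.005 m)) and contact force between the fingers and cover4 below 0.1 N and value of joint power below 0.12 rad), for 0.3 s.
3. the supply lever is fully on (value of joint power above 0.88 rad), for 0.2 s.
At the end, for the whole second after the job is handed in: Every cover present sits over the stub or over another seated cover, 31 to 39 mm higher than it, within 5 mm of its axis, upright within 0.06 rad, at rest and let go; the lever is at 0.88 rad or more (((z of cover1_mid in the frame of stand_mid between 0.031 and 0.039 m and horizontal distance between cover1_mid and stand_mid below 0.005 m) or (z of cover1_mid in the frame of cover2_mid between 0.031 and 0.039 m and horizontal distance between cover1_mid and cover2_mid below 0.005 m) or (z of cover1_mid in the frame of cover3_mid between 0.031 and 0.039 m and horizontal distance between cover1_mid and cover3_mid below 0.005 m) or (z of cover1_mid in the frame of cover4_mid between 0.031 and 0.039 m and horizontal distance between cover1_mid and cover4_mid below 0.005 m)) and angle between each of cover1_mid, cover2_mid, cover3_mid, cover4_mid's own z axis and vertical below 0.06 rad and contact force between the fingers and cover1 below 0.1 N and ((z of cover2_mid in the frame of stand_mid between 0.031 and 0.039 m and horizontal distance between cover2_mid and stand_mid below 0.005 m) or (z of cover2_mid in the frame of cover1_mid between 0.031 and 0.039 m and horizontal distance between cover2_mid and cover1_mid below 0.005 m) or (z of cover2_mid in the frame of cover3_mid between 0.031 and 0.039 m and horizontal distance between cover2_mid and cover3_mid below 0.005 m) or (z of cover2_mid in the frame of cover4_mid between 0.031 and 0.039 m and horizontal distance between cover2_mid and cover4_mid below 0.005 m)) and contact force between the fingers and cover2 below 0.1 N and ((z of cover3_mid in the frame of stand_mid between 0.031 and 0.039 m and horizontal distance between cover3_mid and stand_mid below 0.005 m) or (z of cover3_mid in the frame of cover1_mid between 0.031 and 0.039 m and horizontal distance between cover3_mid and cover1_mid below 0.005 m) or (z of cover3_mid in the frame of cover2_mid between 0.031 and 0.039 m and horizontal distance between cover3_mid and cover2_mid below 0.005 m) or (z of cover3_mid in the frame of cover4_mid between 0.031 and 0.039 m and horizontal distance between cover3_mid and cover4_mid below 0.005 m)) and contact force between the fingers and cover3 below 0.1 N and ((z of cover4_mid in the frame of stand_mid between 0.031 and 0.039 m and horizontal distance between cover4_mid and stand_mid below 0.005 m) or (z of cover4_mid in the frame of cover1_mid between 0.031 and 0.039 m and horizontal distance between cover4_mid and cover1_mid below 0.005 m) or (z of cover4_mid in the frame of cover2_mid between 0.031 and 0.039 m and horizontal distance between cover4_mid and cover2_mid below 0.005 m) or (z of cover4_mid in the frame of cover3_mid between 0.031 and 0.039 m and horizontal distance between cover4_mid and cover3_mid below 0.005 m)) and contact force between the fingers and cover4 below 0.1 N and linear speed of each of cover1, cover2, cover3, cover4 below 0.02 m/s and value of joint power above 0.88 rad); the robot touches nothing.
It fails at once if a cover is rammed or dropped: more than 120 N of contact force, summed over the walls, between covers or between a cover and the stub (a push of over 20 N or so) (contact force between stand and cover1 above 120 N or contact force between any of stand, cover1 and cover2 above 120 N or contact force between any of stand, cover1, cover2 and cover3 above 120 N or contact force between any of stand, cover1, cover2, cover3 and cover4 above 120 N).
It fails at once if a bystander is shifted more than 3 cm (distance of any of cleaner, driver, capbox from where it was at the start of the episode above 0.03 m).
Of cover1, cover2, cover3, cover4 only 3 to 4 are there at a start; the rules pass over those that are not, and their reading is None.
At some moment in a run one of cover1, cover2, cover3, cover4 may be knocked a few centimetres aside while the robot is not near it.
It also fails if it takes over 210 s, if anything falls off the work surface, if the arm or the gripper's body presses on something with over 40 N, if the wrist force passes 120 N, or if a joint passes its speed limit or range.

## Working session

There is one attempt and no reset: what is moved stays moved. The work goes in short steps, Python scripts to look and compute and a tool call to move; the robot and the scene stay as the last step left them, time stands still between calls to the robot, and variables do not carry over. Pictures are saved under pics/ and viewed, at most 14 in all, crops included, and the job is handed in when it is done.

Besides the shell and the picture viewer there is one more tool, called after "Call:" as a command line: name --argument value ..., lists and objects as JSON in quotes. jog_arm: Moves the arm, as the interface text tells. Shift numbers are shares of 50 cm and turn numbers shares of 1.5 rad, none past 1 either way. Its arguments: {"type":"object","properties":{"motion":{"type":"string"}},"required":["motion"]}

```bash
mkdir -p pics; ls; cat > h.py <<'E'
import numpy as np, cv2
from plant import state, grab_frame, job_done, cut_out, place_of
from scipy.spatial.transform import Rotation as R
def cloud(f):
    d=f["range_z"]; K=f["intrinsics"]; T=f["world_from_camera"]
    v,u=np.mgrid[:d.shape[0],:d.shape[1]]
    p=np.stack([(u-K[0,2])/K[0,0]*d,-(v-K[1,2])/K[1,1]*d,-d],-1)
    w=p@T[:3,:3].T+T[:3,3]; w[d<=0]=np.nan
    return w
def tool():
    s=state(); q=s["tool_rot"]; return np.array(s["tool_pos"]),R.from_quat([q[1],q[2],q[3],q[0]])
def save(n,c): cv2.imwrite(n,c[:,:,::-1])
E
python3 - <<'E'
from h import *
s=state(); print({k:np.round(v,3) for k,v in s.items()})
p,r=tool(); print(r.as_matrix().round(3))
for c in ["scene","side"]:
    f=grab_frame(c); save(f"pics/{c}0.png",f["color"]); np.savez(f"{c}0.npz",**f)
    print(c,f["world_from_camera"].round(3).tolist())
    for t in ["cover1_mid","stand_mid","stand","switchbox","power_tip","panel","cleaner","driver","capbox"]:
        print(t,[(round(o["p"],2),np.round(o["at"],3).tolist()) for o in place_of(c,t)])
E
```

```text
pics
{'time': np.float64(0.0), 'joint_pos': array([-1.241,  0.053,  1.614,  0.   ,  1.476, -0.119]), 'joint_vel': array([ 0.001, -0.001, -0.001, -0.   , -0.001, -0.001]), 'joint_efforts': array([ 0.0000e+00, -3.9368e+01, -3.7018e+01, -0.0000e+00,  7.0000e-03,
        0.0000e+00]), 'tool_pos': array([ 0.271, -0.563,  0.23 ]), 'tool_rot': array([-0.001,  0.975,  0.223, -0.   ]), 'contact_force': array([-0.405,  0.212, -0.473]), 'ft_torque': array([-0.002,  0.051, -0.014]), 'grasp_force': np.float64(0.0), 'gripper_width': np.float64(0.997)}
[[ 0.901  0.434 -0.001]
 [ 0.434 -0.901  0.002]
 [ 0.    -0.002 -1.   ]]
scene [[0.359, -0.619, 0.699, 1.392], [0.933, 0.237, -0.27, -0.392], [0.002, 0.749, 0.663, 0.922], [0.0, 0.0, 0.0, 1.0]]
cover1_mid []
stand_mid [(0.63, [0.501, -0.104, 0.001]), (0.61, [0.505, -0.101, 0.043])]
stand [(0.89, [0.498, -0.106, 0.0]), (0.54, [0.325, 0.411, -0.0])]
switchbox [(0.97, [0.582, -0.295, 0.004]), (0.64, [0.596, -0.465, -0.002]), (0.58, [0.399, -0.48, 0.0])]
power_tip [(0.62, [0.354, -0.484, 0.138]), (0.57, [0.581, -0.292, 0.002]), (0.5, [0.556, -0.453, 0.138]), (0.48, [0.618, -0.286, 0.138])]
panel [(0.58, [0.536, 0.198, -0.001]), (0.34, [0.59, 0.243, 0.022])]
cleaner [(0.69, [0.373, -0.336, -0.001])]
driver [(0.54, [0.739, -0.069, 0.002])]
capbox [(0.86, [0.327, 0.413, -0.0])]
side [[-0.755, 0.389, -0.528, -0.173], [-0.656, -0.438, 0.614, 0.798], [0.007, 0.81, 0.586, 0.897], [0.0, 0.0, 0.0, 1.0]]
cover1_mid []
stand_mid [(0.94, [0.501, -0.102, 0.042])]
stand [(0.77, [0.498, -0.107, 0.004])]
switchbox [(0.64, [0.578, -0.292, -0.001]), (0.61, [0.595, -0.467, 0.001]), (0.57, [0.395, -0.49, 0.001])]
power_tip [(0.7, [0.619, -0.293, 0.14]), (0.65, [0.552, -0.454, 0.136]), (0.48, [0.354, -0.489, 0.138])]
panel [(0.9, [0.532, 0.203, 0.0])]
cleaner [(0.44, [0.592, 0.252, 0.057])]
driver [(0.58, [0.738, -0.07, 0.001])]
capbox [(0.57, [0.334, 0.411, -0.002])]
```

View pics/scene0.png

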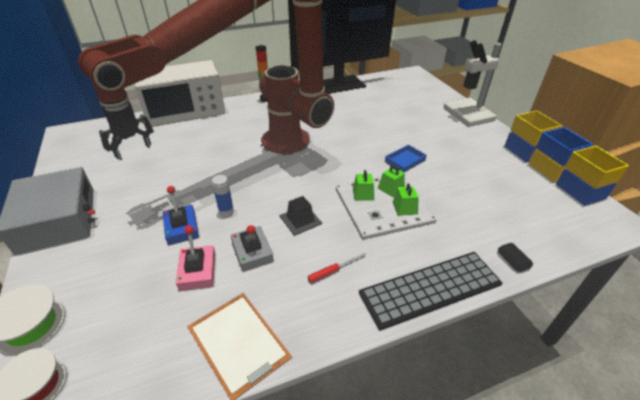

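View pics/side0.png

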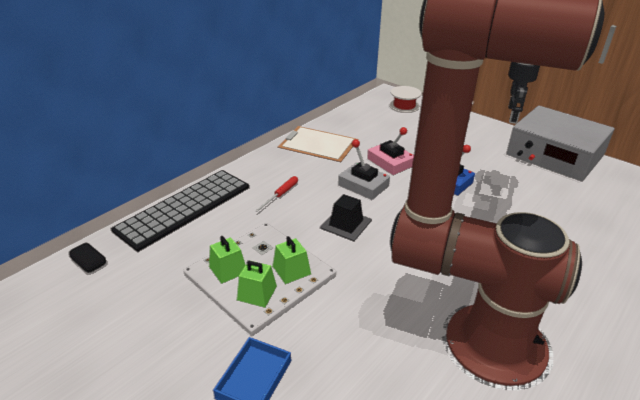

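```bash
python3 - <<'E'
from h import *
for c in ["scene","side"]:
    f=dict(np.load(f"{c}0.npz")); w=cloud(f); hsv=cv2.cvtColor(f["color"],cv2.COLOR_RGB2HSV)
    H,S,V=[hsv[...,i].astype(int) for i in range(3)]
    g=((H>35)&(H<90)&(S>90)&(V>40)).astype(np.uint8)
    n,l,st,ce=cv2.connectedComponentsWithStats(g)
    for i in range(1,n):
        if st[i,4]>80: print(c,"green",st[i].tolist(),np.nanmedian(w[l==i],0).round(3))
    # cover flat tops: z 0.085-0.098
    for nm,lo,hi,x0 in [("covtop",.085,.098,None),("standtop",.074,.086,None),("bar",.104,.122,None)]:
        m=((w[...,2]>lo)&(w[...,2]<hi)&(w[...,1]>-.2)).astype(np.uint8)
        n,l,st,ce=cv2.connectedComponentsWithStats(m)
        for i in range(1,n):
            if st[i,4]>60:
                q=w[l==i]; r=cv2.minAreaRect(q[:,:2].astype(np.float32)*1000); print(c,nm,st[i,4],q.mean(0).round(4),np.round(r[0],1),np.round(r[1],1),round(r[2],1), np.median(f["color"][l==i],0))
E
```

```text
scene green [379, 168, 39, 47, 1081] [0.57  0.235 0.069]
scene green [353, 174, 21, 26, 479] [0.497 0.134 0.07 ]
scene green [6, 309, 49, 37, 517] [ 0.672 -0.869  0.024]
scene covtop 100 [-0.603   1.9522  0.0921] [-616.6 1953.1] [ 33.2 398. ] 89.2 [140. 143. 128.]
scene covtop 68 [-0.2906  1.952   0.0921] [-295.8 1953.1] [218.5  33.8] 0.5 [139.5 143.  127. ]
scene covtop 297 [0.3658 1.3127 0.0914] [ 347.8 1306.4] [416.6 170.6] 28.1 [98. 76. 46.]
scene covtop 92 [ 0.0499 -0.0142  0.0917] [37.9 -9.2] [131.7  70.3] 73.6 [71. 49. 45.]
scene covtop 381 [0.6366 0.8747 0.0916] [604.  870.5] [422.1 109.7] 14.6 [117.  97.  35.]
scene covtop 157 [0.4901 0.2495 0.0921] [483.4 253.2] [59.3 59.4] 21.7 [ 87. 176.  45.]
scene covtop 173 [0.4787 0.1425 0.0924] [475.4 145.2] [56.1 61.3] 71.4 [ 94. 201.  45.]
scene covtop 198 [0.599  0.2427 0.0923] [593.6 246.5] [57.9 63.1] 72.0 [ 91.5 191.5  45. ]
scene standtop 154 [-0.4841  1.9534  0.0802] [-506.5 1955.5] [605.7  38. ] 0.0 [140. 143. 128.]
scene standtop 267 [0.3586 1.3117 0.0798] [ 349.7 1311.1] [420.4 175.2] 29.0 [98. 76. 46.]
scene standtop 84 [
[... 1759 characters left out ...]
 [ 78. 135.  51.]
side standtop 145 [0.4602 0.1644 0.0799] [461.6 166.2] [80.  43.4] 28.4 [ 78. 135.  51.]
side standtop 155 [0.4645 0.2688 0.0798] [463.3 265.2] [81.3 45.7] 65.9 [ 80. 138.  53.]
side standtop 359 [-0.0176  0.0485  0.0798] [-12.1  36.6] [145.7  65.4] 11.1 [76. 41. 36.]
side bar 451 [1.9584 0.0095 0.1129] [1957.9    3.7] [ 37.4 406.7] 1.4 [ 43.  71. 114.]
side bar 61 [0.5881 0.2518 0.1152] [589.5 250.7] [ 9.3 35.3] 75.0 [31. 33. 31.]
side bar 66 [0.4702 0.1506 0.1146] [470.6 148.4] [11.4 36.9] 68.0 [31.5 36.5 30. ]
side bar 94 [0.4789 0.2586 0.1139] [479.9 258.9] [37.  11.5] 20.6 [34. 37. 32.]
side bar 445 [-0.0108  0.0532  0.1131] [-8.4 38.7] [129.6  59.7] 13.6 [72. 39. 34.]
```

The scene view shows the stub at about (300,213), three green covers at (364,185), (392,180) and (407,200) with an empty fourth socket at (375,214), and the grey switch box at (252,248). The blue (180,222) and pink (196,265) look-alikes stand beside it. The side view agrees: covers at (226,258), (257,283) and (291,260), stub at (347,215), grey box at (364,180). Next I measure the box's axes.

```bash
python3 - <<'E'
from h import *
for c in ["scene","side"]:
    f=dict(np.load(f"{c}0.npz")); w=cloud(f); hsv=cv2.cvtColor(f["color"],cv2.COLOR_RGB2HSV)
    H,S,V=[hsv[...,i].astype(int) for i in range(3)]
    near=(abs(w[...,0]-.58)<.09)&(abs(w[...,1]+.293)<.085)
    for nm,m in [("red",((H<8)|(H>172))&(S>110)),("green",(H>35)&(H<90)&(S>60))]:
        n,l,st,ce=cv2.connectedComponentsWithStats((m&near).astype(np.uint8))
        for i in range(1,n): 
            if st[i,4]>2: print(c,nm,st[i].tolist(),np.nanmean(w[l==i],0).round(4),np.nanmax(w[l==i],0).round(4))
    m=near&(abs(w[...,2]-.04)<.005); r=cv2.minAreaRect(w[m][:,:2].astype(np.float32)*1000); print(c,"box",np.round(r[0],1),np.round(r[1],1),r[2])
    ys,xs=np.where(near&(w[...,2]>.02)); cr=f["color"][ys.min()-5:ys.max()+5,xs.min()-5:xs.max()+5]
    save(f"pics/box_{c}.png",cv2.resize(cr,None,fx=6,fy=6,interpolation=cv2.INTER_CUBIC))
    print(cr.shape)
E
```

```text
scene red [247, 226, 8, 8, 53] [ 0.6245 -0.293   0.1419] [ 0.6324 -0.2827  0.1535]
scene red [234, 235, 2, 2, 3] [ 0.5345 -0.3334  0.0432] [ 0.5381 -0.3312  0.0444]
scene green [242, 257, 3, 3, 7] [ 0.634  -0.3295  0.0438] [ 0.6379 -0.326   0.0469]
scene box [ 582.1 -292. ] [133.2  99.7] 2.768061399459839
(52, 52, 3)
side red [351, 139, 9, 8, 50] [ 0.6143 -0.2826  0.1436] [ 0.6261 -0.2719  0.1516]
side red [384, 174, 2, 2, 4] [ 0.5299 -0.3283  0.045 ] [ 0.5338 -0.3238  0.0475]
side box [ 580.7 -287.3] [133.1 109.2] 3.889691114425659
(66, 61, 3)
```

View pics/box_scene.png

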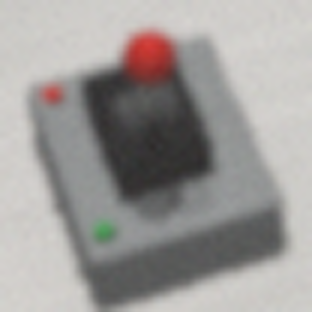

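```bash
cat >> h.py <<'E'
def go(x,y,z,yaw=None,ref=None):
    """share vector from current (or ref=(pos,yaw)) tool pose to a tool-down pose with tool x at yaw (deg)"""
    p,r=tool()
    if ref: p=np.array(ref[0]); a=np.deg2rad(ref[1]); r=R.from_euler('z',a)*R.from_euler('x',np.pi)
    cur=np.rad2deg(np.arctan2(r.as_matrix()[1,0],r.as_matrix()[0,0]))
    if yaw is None: yaw=cur
    yaw=cur+(yaw-cur+90)%180-90
    t=R.from_euler('z',np.deg2rad(yaw))*R.from_euler('x',np.pi)
    d=r.inv().apply(np.array([x,y,z])-p)/.5; w=(r.inv()*t).as_rotvec()/1.5
    print("cur",p.round(4),round(cur,2),"tilt",np.rad2deg(np.arccos(-r.as_matrix()[2,2])).round(2),"->",(x,y,z),round(yaw,2),"share",d.round(4),w.round(4))
E
python3 -c "
from h import *
go(.68,-.287,.231,3)"
```

```text
cur [ 0.2712 -0.5631  0.2313] 25.71 tilt 0.0 -> (0.68, -0.287, 0.231) 3.0 share [ 9.763e-01 -1.428e-01  6.000e-04] [0.     0.     0.2643]
```

Call:
jog_arm --motion "0 0.976 -0.143 0 0 0 0.264; 0 0.976 -0.143 0 0 0 0.264; 0 0.976 -0.143 0 0 0 0.264; 0 0.976 -0.143 0 0 0 0.264; 0 0.976 -0.143 0 0 0 0.264"

```text
time: 1.62
tool_pos: [0.5272, -0.39, 0.2315]
tool_rot: [0.0, 1.0, 0.026, 0.0]
contact_force: [1.4, -1.2, 0.1]
gripper_width: -0.005
grasp_force: 0.0
```

```bash
python3 -c "
from h import *
go(.68,-.287,.231,3)
go(.68,-.287,.126,3)"
```

```text
cur [ 0.5272 -0.39    0.2315] 3.02 tilt 0.03 -> (0.68, -0.287, 0.231) 3.0 share [ 0.3161 -0.1896  0.001 ] [ 0.0003 -0.0002  0.0002]
cur [ 0.5272 -0.39    0.2315] 3.02 tilt 0.03 -> (0.68, -0.287, 0.126) 3.0 share [ 0.316  -0.1897  0.211 ] [ 0.0003 -0.0002  0.0002]
```

Call:
jog_arm --motion "0 0.105 -0.063 0 0 0 0; 0 0.21 -0.126 0 0 0 0; 0 0.316 -0.19 0 0 0 0; 0 0.316 -0.19 0.105 0 0 0; 0 0.316 -0.19 0.21 0 0 0"

```text
time: 2.25
tool_pos: [0.6799, -0.2874, 0.126]
tool_rot: [0.001, 1.0, 0.027, 0.001]
contact_force: [-0.7, 0.2, 0.0]
gripper_width: -0.004
grasp_force: 0.0
```

```bash
python3 -c "
from h import *
go(.68,-.287,.126,3)
go(.562,-.292,.126,3)
for c in ['scene','side']:
    grab_frame(c);print([(round(o['p'],2),np.round(o['at'],3).tolist()) for o in place_of(c,'power_tip')])
go(.562,-.292,.126,3)
"
```

```text
cur [ 0.6799 -0.2874  0.126 ] 3.13 tilt 0.14 -> (0.68, -0.287, 0.126) 3.0 share [ 0.0003 -0.0007  0.    ] [ 0.001  -0.0014  0.0015]
cur [ 0.6799 -0.2874  0.126 ] 3.13 tilt 0.14 -> (0.562, -0.292, 0.126) 3.0 share [-0.2359 -0.0036 -0.0005] [ 0.001  -0.0014  0.0015]
[(0.6, [0.351, -0.486, 0.136]), (0.42, [0.558, -0.453, 0.136]), (0.36, [0.476, 0.143, 0.054])]
[(0.58, [0.355, -0.488, 0.137]), (0.4, [0.618, -0.294, 0.141]), (0.4, [0.553, -0.45, 0.136])]
cur [ 0.6779 -0.2879  0.1257] 3.02 tilt 0.12 -> (0.562, -0.292, 0.126) 3.0 share [-2.32e-01 -4.00e-03 -2.00e-04] [-0.0007  0.0012  0.0002]
```

Call:
jog_arm --motion "0 -0.06 -0.001 0 0 0 0; 0 -0.12 -0.002 0 0 0 0; 0 -0.17 -0.003 0 0 0 0; 0 -0.22 -0.004 0 0 0 0; 0 -0.234 -0.004 0 0 0 0"

```text
time: 3.08
tool_pos: [0.5629, -0.2938, 0.1307]
tool_rot: [0.002, 1.0, 0.026, 0.003]
contact_force: [9.5, -0.6, -0.0]
gripper_width: 0.007
grasp_force: 5.6
```

```bash
python3 -c "
from h import *
go(.562,-.292,.126,3)
for c in ['scene','side']:
    f=grab_frame(c);print([(round(o['p'],2),np.round(o['at'],3).tolist()) for o in place_of(c,'power_tip')])
    w=cloud(f); hsv=cv2.cvtColor(f['color'],cv2.COLOR_RGB2HSV)
    H,S,V=[hsv[...,i].astype(int) for i in range(3)]
    m=((H<8)|(H>172))&(S>110)&(abs(w[...,0]-.58)<.09)&(abs(w[...,1]+.293)<.085)&(w[...,2]>.1)&(w[...,2]<.17)
    print(m.sum(),w[m].mean(0).round(3))
print(state()['contact_force'])
"
```

```text
cur [ 0.5629 -0.2938  0.1307] 2.95 tilt 0.45 -> (0.562, -0.292, 0.126) 3.0 share [-0.0016 -0.0037  0.0094] [ 0.0027 -0.0045 -0.0006]
[(0.66, [0.354, -0.488, 0.138]), (0.57, [0.558, -0.45, 0.136])]
0 [nan nan nan]
[(0.51, [0.552, -0.451, 0.134]), (0.47, [0.54, -0.294, 0.137])]
59 [ 0.535 -0.287  0.141]
[ 2.00614141 -0.6086664   1.7495187 ]<string>:9: RuntimeWarning: Mean of empty slice.
  ret = um.true_divide(
```

Call:
jog_arm --motion "0 0.06 0 0 0 0 0; 0 0.06 0 -0.12 0 0 0; 0 0.03 0 -0.25 0 0 0; 100 -0.04 -0.11 -0.268 0 0 -0.05; 100 -0.103 -0.22 -0.268 0 0 -0.093"

```text
time: 3.9
tool_pos: [0.5074, -0.1893, 0.2629]
tool_rot: [0.001, 0.995, 0.097, 0.001]
contact_force: [0.0, 0.5, 1.0]
gripper_width: 0.418
grasp_force: 0.0
```

```bash
python3 -c "
from h import *
go(.5005,-.1035,.26,11)
"
```

```text
cur [ 0.5074 -0.1893  0.2629] 11.09 tilt 0.18 -> (0.5005, -0.1035, 0.26) 11.0 share [ 0.0194 -0.171   0.0056] [ 0.0015 -0.0015  0.0011]
```

Call:
jog_arm --motion "100 0.009 -0.085 0 0 0 0; 100 0.019 -0.168 0 0 0 0; 100 0.019 -0.168 0 0 0 0; 100 0.019 -0.168 0 0 0 0; 100 0.019 -0.168 0 0 0 0"

```text
time: 4.53
tool_pos: [0.5006, -0.1062, 0.2602]
tool_rot: [0.0, 0.995, 0.095, -0.0]
contact_force: [-0.2, 0.2, 0.1]
gripper_width: 1.0
grasp_force: 0.0
```

```bash
cat >> h.py <<'E'
def tops(lo,hi,cam="wrist",f=None,mn=60,zone=None):
    f=f or grab_frame(cam); w=cloud(f); m=((w[...,2]>lo)&(w[...,2]<hi)&(w[...,0]>.2)&(abs(w[...,1])<.6)).astype(np.uint8)
    n,l,st,ce=cv2.connectedComponentsWithStats(m)
    for i in range(1,n):
        if st[i,4]>mn:
            q=w[l==i]; r=cv2.minAreaRect(q[:,:2].astype(np.float32)*1000)
            print(cam,st[i].tolist(),"z",np.median(q[:,2]).round(4),"c",np.round(r[0],1),"s",np.round(r[1],1),"a",round(r[2],1),np.median(f["color"][l==i],0))
    return f
E
python3 -c "
from h import *
go(.5005,-.1035,.26,11)
f=tops(.072,.088)
save('pics/w1.png',f['color']); print(f['world_from_camera'].round(3))
print([(round(o['p'],2),np.round(o['at'],4).tolist()) for o in place_of('wrist','stand_mid')])
tops(.072,.088,'side'); tops(.072,.088,'scene')
"
```

```text
cur [ 0.5006 -0.1062  0.2602] 10.95 tilt 0.04 -> (0.5005, -0.1035, 0.26) 11.0 share [ 0.0008 -0.0053  0.0004] [ 0.      0.0004 -0.0005]
wrist [0, 0, 29, 68, 1180] z 0.0801 c [586.  219.9] s [15.6 61.7] a 86.6 [25. 68.  0.]
wrist [0, 100, 36, 64, 965] z 0.0796 c [481.1 230.4] s [35.  73.3] a 78.5 [29. 74.  0.]
wrist [70, 123, 64, 74, 910] z 0.0801 c [482.1 127.2] s [83.7 42.7] a 25.6 [31. 81.  0.]
wrist [487, 130, 32, 28, 489] z 0.0749 c [ 576.5 -291.9] s [26.2 31.2] a 2.5 [58. 57. 56.]
wrist [297, 153, 51, 52, 2512] z 0.0804 c [ 500.6 -104.4] s [56.7 56.1] a 9.9 [11. 11. 12.]
wrist [580, 302, 28, 28, 382] z 0.0751 c [ 391.2 -485.6] s [32.5 26.6] a 84.6 [56. 55. 53.]
[[ 0.191  0.944  0.271  0.569]
 [-0.982  0.184  0.053 -0.092]
 [-0.    -0.276  0.961  0.403]
 [ 0.     0.     0.     1.   ]]
[]
side [0, 37, 176, 55, 707] z 0.0801 c [1959.2 -193.1] s [812.7  47.3] a 88.8 [ 45.  75. 118.]
side [422, 181, 19, 11, 89] z 0.0803 c [ 366.5 -317.8] s [52.6 31.8] a 26.5 [ 32.  63. 113.]
side [333, 194, 28, 19, 322] z 0.0798 c [ 499.5 -101.5] s [58.7 63.4] a 11.3 [20. 19. 21.]
side [209, 247, 34, 19, 192] z 0.0796 c [581.9 266. ] s [83.  42.1] a 31.6 [ 81. 139.  54.]
side [274, 247, 34, 19, 185] z 0.0803 c [464.1 166.3] s [82.6 43.7] a 28.0 [ 81. 139.  54.]
side [238, 267, 35, 23, 215] z 0.0794 c [462.1 264.8] s [82.6 46. ] a 67.0 [ 83. 143.  55.]
scene [382, 174, 23, 10, 92] z 0.0806 c [500.5 246.7] s [80.1 42. ] a 65.3 [ 65. 121.  45.]
scene [356, 176, 19, 13, 78] z 0.0804 c [488.4 129.1] s [78.4 40.7] a 30.6 [ 66. 124.  45.]
scene [397, 190, 22, 14, 91] z 0.0806 c [605.6 230.1] s [80.3 43. ] a 32.4 [ 65. 123.  45.]
scene [289, 195, 23, 18, 241] z 0.0802 c [ 501.8 -104.7] s [60.7 56.6] a 8.9 [47. 46. 46.]
scene [188, 249, 11, 11, 65] z 0.0752 c [ 597.1 -462.2] s [29.3 22. ] a 88.7 [83. 82. 82.]
```

View pics/w1.png

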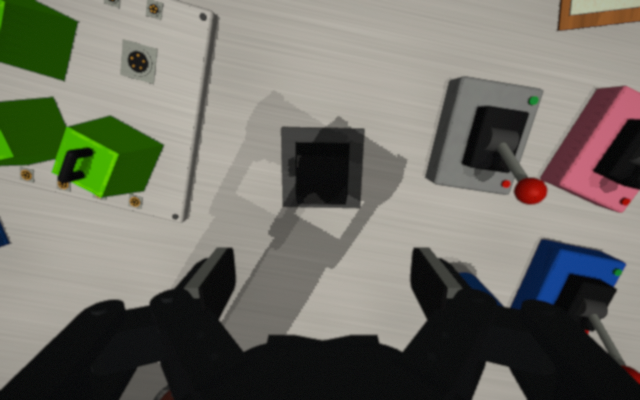

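The wrist view shows the stub square at (322,168), the grey box's lever leaning to its red lamp with the ball at (530,190), so it is off, and cover A at (105,157). Now I go to cover A.

```bash
python3 -c "
from h import *
go(.473,.147,.26,70)
"
```

```text
cur [ 0.5004 -0.106   0.2601] 10.95 tilt 0.03 -> (0.473, 0.147, 0.26) 70.0 share [ 4.230e-02 -5.072e-01  2.000e-04] [-3.000e-04  2.000e-04 -6.871e-01]
```

Call:
jog_arm --motion "100 0.008 -0.11 0 0 0 -0.12; 100 0.016 -0.22 0 0 0 -0.24; 100 0.024 -0.33 0 0 0 -0.36; 100 0.036 -0.42 0 0 0 -0.48; 100 0.042 -0.507 0 0 0 -0.6"

```text
time: 5.35
tool_pos: [0.4724, 0.1489, 0.2604]
tool_rot: [0.0, 0.853, 0.522, 0.0]
contact_force: [0.8, -0.1, -0.5]
gripper_width: 1.001
grasp_force: 0.0
```

```bash
python3 -c "
from h import *
f=tops(.085,.098); tops(.110,.122,f=f,mn=30)
go(.473,.147,.26,70)
"
```

```text
wrist [353, 0, 69, 76, 3427] z 0.0928 c [591.9 247.5] s [56.5 57.4] a 75.1 [ 80. 159.  14.]
wrist [243, 42, 80, 85, 2972] z 0.0928 c [481.4 255.3] s [56.9 56.7] a 23.1 [ 88. 170.  28.]
wrist [296, 155, 58, 58, 2285] z 0.0928 c [473.6 146.6] s [56.7 56.9] a 70.4 [34. 86.  0.]
wrist [372, 20, 44, 21, 546] z 0.1177 c [591.9 247.9] s [10.2 37.4] a 75.5 [43. 97. 11.]
wrist [265, 65, 30, 37, 463] z 0.1178 c [481.3 255.5] s [37.1  9.9] a 23.2 [37. 76. 16.]
wrist [307, 183, 37, 14, 355] z 0.1178 c [473.5 146.2] s [10.4 37.1] a 71.0 [20. 50.  5.]
cur [0.4715 0.1528 0.2603] 63.37 tilt 0.23 -> (0.473, 0.147, 0.26) 70.0 share [-0.009   0.0079  0.0006] [-0.0014 -0.0022 -0.0772]
```

```bash
python3 -c "
from h import *
go(.4735,.1464,.20,-19)
"
```

```text
cur [0.4715 0.1528 0.2603] 63.37 tilt 0.23 -> (0.4735, 0.1464, 0.2) -19.0 share [-0.01    0.0096  0.1205] [-2.800e-03 -6.000e-04  9.584e-01]
```

Call:
jog_arm --motion "100 -0.01 0.01 0 0 0 0.12; 100 -0.01 0.01 0 0 0 0.24; 100 -0.01 0.01 0 0 0 0.36; 100 -0.01 0.01 0 0 0 0.48; 100 -0.01 0.01 0.06 0 0 0.6"

```text
time: 6.02
tool_pos: [0.4767, 0.1406, 0.2329]
tool_rot: [-0.0, 0.996, 0.092, 0.003]
contact_force: [-0.4, 0.4, 0.2]
gripper_width: 1.001
grasp_force: 0.0
```

```bash
python3 -c "
from h import *
go(.4735,.1464,.20,-19)
"
```

```text
cur [0.4767 0.1406 0.2329] 10.61 tilt 0.34 -> (0.4735, 0.1464, 0.2) -19.0 share [-0.0045 -0.0127  0.0657] [-0.0008 -0.004   0.3445]
```

Call:
jog_arm --motion "100 -0.004 -0.012 0.03 0 0 0.12; 100 -0.004 -0.012 0.066 0 0 0.24; 100 -0.004 -0.012 0.066 0 0 0.344; 100 -0.004 -0.012 0.066 0 0 0.344; 100 -0.004 -0.012 0.066 0 0 0.344"

```text
time: 6.65
tool_pos: [0.4719, 0.1461, 0.1976]
tool_rot: [-0.0, 0.987, -0.16, 0.0]
contact_force: [-0.2, 0.2, 0.1]
gripper_width: 1.005
grasp_force: 0.0
```

```bash
python3 -c "
from h import *
f=tops(.085,.098); tops(.110,.122,f=f,mn=30)
go(.4735,.1464,.099,-19)
"
```

```text
wrist [112, 59, 90, 78, 4446] z 0.0928 c [592.1 247.6] s [58.4 57. ] a 74.9 [ 77. 176.   0.]
wrist [291, 162, 66, 65, 3472] z 0.0929 c [473.9 146.3] s [56.4 57.3] a 70.2 [37. 93.  0.]
wrist [161, 180, 91, 80, 2956] z 0.0928 c [481.7 255.2] s [56.1 57.9] a 22.8 [ 72. 165.   0.]
wrist [127, 69, 27, 55, 870] z 0.1176 c [592.2 247.2] s [10.6 37.3] a 75.1 [20. 23. 14.]
wrist [317, 179, 13, 47, 548] z 0.1179 c [474.3 146. ] s [ 9.7 36.9] a 71.5 [ 9. 10.  8.]
wrist [176, 215, 39, 38, 606] z 0.1175 c [481.5 254.9] s [37.6 10.9] a 22.1 [22. 27. 15.]
cur [0.4719 0.1462 0.1977] -18.48 tilt 0.04 -> (0.4735, 0.1464, 0.099) -19.0 share [ 0.0027 -0.0014  0.1973] [-0.0002 -0.0004  0.0061]
```

Call:
jog_arm --motion "100 0.004 -0.001 0.08 0 0 0.006; 100 0.004 -0.001 0.16 0 0 0.006; 100 0.004 -0.001 0.197 0 0 0.006; 100 0.004 -0.001 0.197 0 0 0.006; 0 0.004 -0.001 0.197 0 0 0.006"

```text
time: 7.32
tool_pos: [0.475, 0.1464, 0.1006]
tool_rot: [-0.0, 0.986, -0.165, 0.001]
contact_force: [0.3, -0.5, 0.1]
gripper_width: 0.816
grasp_force: 0.0
```

Call:
jog_arm --motion "0 0 0 0 0 0 0; 0 0 0 0 0 0 0; 0 0 0 0 0 0 0; 0 0 0 0 0 0 0; 0 0 0 -0.01 0 0 0"

```text
time: 7.95
tool_pos: [0.4731, 0.1461, 0.1033]
tool_rot: [0.0, 0.986, -0.166, -0.001]
contact_force: [-0.4, 0.2, 0.0]
gripper_width: 0.091
grasp_force: 58.4
```

```bash
python3 -c "
from h import *
go(.5006,-.104,.2,10.3)
"
```

```text
cur [0.4731 0.1461 0.1033] -19.07 tilt 0.08 -> (0.5006, -0.104, 0.2) 10.3 share [ 0.2151  0.455  -0.1935] [ 1.000e-04  9.000e-04 -3.417e-01]
```

Call:
jog_arm --motion "0 0 0 -0.11 0 0 0; 0 0.01 0.03 -0.193 0 0 -0.05; 0 0.06 0.14 -0.193 0 0 -0.15; 0 0.11 0.25 -0.193 0 0 -0.26; 0 0.16 0.36 -0.193 0 0 -0.342"

```text
time: 8.57
tool_pos: [0.4903, -0.0504, 0.2005]
tool_rot: [-0.0, 0.996, 0.093, 0.0]
contact_force: [1.1, 0.5, -0.5]
gripper_width: 0.091
grasp_force: 58.8
```

```bash
python3 -c "
from h import *
go(.5006,-.104,.2,10.3)
"
```

```text
cur [ 0.4903 -0.0504  0.2005] 10.64 tilt 0.05 -> (0.5006, -0.104, 0.2) 10.3 share [0.0005 0.1091 0.0011] [-0.     -0.0006  0.004 ]
```

Call:
jog_arm --motion "0 0 0.06 0 0 0 0.002; 0 0 0.11 0 0 0 0.004; 0 0 0.11 0 0 0 0.004; 0 0 0.11 0 0 0 0.004; 0 0 0.11 0 0 0 0.004"

```text
time: 9.2
tool_pos: [0.5001, -0.1022, 0.2001]
tool_rot: [-0.0, 0.996, 0.088, -0.0]
contact_force: [-0.2, 0.1, -0.8]
gripper_width: 0.088
grasp_force: 58.8
```

```bash
python3 -c "
from h import *
s=state();print(s['tool_pos'],s['contact_force'],s['grasp_force'])
for c in ['wrist','side']:
  f=tops(.188,.198,c,mn=40); save('pics/%s2.png'%c,f['color'])
go(.5006,-.104,.2,10.3)
"
```

```text
[ 0.50009306 -0.10217168  0.20014637] [-0.1686468   0.11376264 -0.8156886 ] 58.752309679985046
wrist [271, 193, 106, 87, 5122] z 0.194 c [ 504.7 -100.7] s [48.8 56.3] a 9.4 [ 41. 102.   0.]
side [0, 17, 158, 43, 396] z 0.1931 c [1959.9 -176.7] s [700.3  31.4] a 89.9 [ 47.  77. 122.]
side [334, 161, 29, 16, 223] z 0.1933 c [499.6 -98. ] s [58.7 62.3] a 9.0 [ 73. 125.  48.]
cur [ 0.5002 -0.1023  0.2002] 10.06 tilt 0.01 -> (0.5006, -0.104, 0.2) 10.3 share [0.0002 0.0035 0.0005] [-0.0001 -0.0001 -0.0028]
```

View pics/wrist2.png

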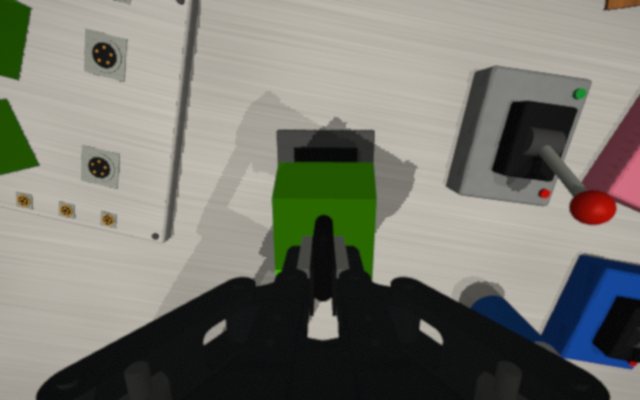

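The wrist view shows the gripped cover squared up over the stub, its edges at columns 273 to 376. By both cameras its centre sits about 3.6 mm too far along +y. I shift it and lower.

Call:
jog_arm --motion "0 -0.001 0.007 0 0 0 -0.006; 0 -0.001 0.007 0.04 0 0 -0.006; 0 -0.001 0.007 0.08 0 0 -0.006; 0 -0.001 0.007 0.114 0 0 -0.006; 0 -0.001 0.007 0.114 0 0 -0.006"

```text
time: 9.93
tool_pos: [0.4993, -0.1061, 0.1406]
tool_rot: [-0.001, 0.996, 0.091, -0.002]
contact_force: [0.8, 0.8, -0.5]
gripper_width: 0.084
grasp_force: 58.7
```

```bash
python3 -c "
from h import *
go(.5006,-.106,.122)
s=state();print(s['contact_force'],s['ft_torque'])
f=tops(.128,.141,'side'); tops(.128,.141,'wrist')
"
```

```text
cur [ 0.4993 -0.1061  0.1406] 10.5 tilt 0.21 -> (0.5006, -0.106, 0.122) 10.5 share [0.0028 0.0003 0.0371] [-0.0015  0.0019 -0.    ]
[ 0.81802465  0.75997319 -0.54426796] [ 0.07779827 -0.23762282 -0.0318732 ]
side [0, 26, 174, 52, 584] z 0.1343 c [1960.7 -200. ] s [792.3  42.9] a 89.6 [ 48.  79. 124.]
side [424, 166, 20, 10, 85] z 0.1348 c [ 365.7 -318.5] s [51.7 28.7] a 32.9 [142. 138. 136.]
side [334, 180, 28, 16, 227] z 0.1333 c [ 498.5 -100. ] s [58.  63.4] a 12.5 [ 74. 127.  49.]
wrist [271, 192, 105, 87, 5296] z 0.1358 c [ 504.9 -104.2] s [48.4 56.8] a 9.4 [ 40. 100.   0.]
```

Call:
jog_arm --motion "0 0 0 0.01 0 0 0; 0 0 0 0.018 0 0 0; 0 0 0 0.024 0 0 0; 0 0 0 0.028 0 0 0; 0 0 0 0.028 0 0 0"

```text
time: 10.65
tool_pos: [0.5005, -0.1066, 0.1294]
tool_rot: [-0.0, 0.996, 0.091, 0.0]
contact_force: [0.6, 0.7, 3.0]
gripper_width: 0.085
grasp_force: 59.2
```

Call:
jog_arm --motion "0 0 0 0.003 0 0 0; 0 0 0 0.006 0 0 0; 0 0 0 0.008 0 0 0; 0 0 0 0.008 0 0 0; 0 0 0 0.008 0 0 0"

```text
time: 11.28
tool_pos: [0.5004, -0.1066, 0.1252]
tool_rot: [-0.0, 0.996, 0.091, 0.0]
contact_force: [0.4, 1.9, 2.7]
gripper_width: 0.09
grasp_force: 59.3
```

Call:
jog_arm --motion "0 0 0 0.002 0 0 0; 0 0 0 0.004 0 0 0; 0 0 0 0.005 0 0 0; 0 0 0 0.005 0 0 0; 0 0 0 0.005 0 0 0"

```text
time: 11.9
tool_pos: [0.5008, -0.1066, 0.1242]
tool_rot: [-0.0, 0.996, 0.092, 0.0]
contact_force: [-2.7, 3.8, 9.3]
gripper_width: 0.089
grasp_force: 60.0
```

```bash
python3 -c "
from h import *
f=tops(.108,.128,'side'); tops(.108,.128,'wrist');tops(.108,.128,'scene')
"
```

```text
side [0, 29, 174, 54, 856] z 0.118 c [1960.4 -199.4] s [798.5  36.1] a 89.9 [ 48.  79. 124.]
side [424, 169, 19, 12, 106] z 0.1185 c [ 368.6 -317.7] s [52.  31.3] a 19.6 [138. 133. 132.]
side [333, 185, 29, 17, 273] z 0.1171 c [ 500.1 -102.4] s [60.9 60.9] a 13.0 [ 74. 127.  49.]
side [246, 260, 17, 9, 78] z 0.1164 c [480.3 257.7] s [37.8 12.6] a 19.0 [41.  43.5 38.5]
wrist [270, 191, 105, 90, 5457] z 0.1179 c [ 505.7 -104.5] s [49.7 57. ] a 11.5 [ 40. 101.   0.]
scene [214, 185, 16, 10, 72] z 0.1178 c [ 391.2 -333.6] s [50.2 23.4] a 85.5 [111. 111. 110.]
scene [288, 189, 24, 16, 197] z 0.1177 c [ 503.3 -104.6] s [58.8 59.4] a 10.5 [ 60. 111.  42.]
```

Call:
jog_arm --motion "0 -0.001 -0.002 0 0 0 0; 0 -0.001 -0.002 0.001 0 0 0; 0 -0.001 -0.002 0.002 0 0 0; 0 -0.001 -0.002 0.002 0 0 0; 0 -0.001 -0.002 0.002 0 0 0"

```text
time: 12.68
tool_pos: [0.5004, -0.106, 0.1232]
tool_rot: [0.0, 0.996, 0.092, 0.001]
contact_force: [-1.5, 2.7, 8.0]
gripper_width: 0.089
grasp_force: 59.9
```

Call:
jog_arm --motion "0 0 -0.001 0.001 0 0 0; 0 0 -0.002 0.002 0 0 0; 0 0 -0.002 0.002 0 0 0; 0 0 -0.002 0.002 0 0 0; 0 0 -0.002 0.002 0 0 0"

```text
time: 13.3
tool_pos: [0.5002, -0.1052, 0.1219]
tool_rot: [0.001, 0.996, 0.092, 0.001]
contact_force: [-0.5, 1.9, 6.6]
gripper_width: 0.089
grasp_force: 59.7
```

```bash
python3 -c "
from h import *
f=tops(.108,.128,'side'); tops(.108,.128,'wrist');tops(.108,.128,'scene')
"|grep '\. *[0-9]* *[0-9]*\. *[0-9]*\.\]$'|grep -E "c \[ ?(49|50)"
```

```text
side [333, 186, 29, 17, 256] z 0.1149 c [ 499. -101.] s [59.6 63.1] a 10.3 [ 74. 127.  49.]
wrist [271, 193, 105, 86, 5377] z 0.1157 c [ 505.5 -103.4] s [47.9 56.5] a 10.9 [ 40. 101.   0.]
scene [288, 190, 24, 15, 186] z 0.1155 c [ 502.5 -105.1] s [61.2 58.2] a 13.0 [ 60. 110.  41.]
```

Call:
jog_arm --motion "0 0 0 0.001 0 0 0; 0 0 0 0.001 0 0 0; 0 0 0 0.001 0 0 0; 0 0 0 0.001 0 0 0; 0 0 0 0.001 0 0 0"

```text
time: 14.08
tool_pos: [0.5003, -0.1052, 0.1218]
tool_rot: [0.001, 0.996, 0.092, 0.001]
contact_force: [-1.4, 1.8, 9.1]
gripper_width: 0.091
grasp_force: 60.0
```

Call:
jog_arm --motion "100 0 0 -0.001 0 0 0; 100 0 0 -0.001 0 0 0; 100 0 0 -0.001 0 0 0; 100 0 0 -0.1 0 0 0; 100 0 0 -0.2 0 0 0"

```text
time: 14.7
tool_pos: [0.4987, -0.1047, 0.2201]
tool_rot: [-0.0, 0.996, 0.092, -0.001]
contact_force: [0.4, -0.3, 0.5]
gripper_width: 0.999
grasp_force: 0.0
```

```bash
python3 -c "
from h import *
f=tops(.108,.128,'wrist'); tops(.085,.098,f=f); tops(.132,.146,f=f,mn=30); tops(.108,.128,'side')
go(.4815,.255,.22,23)
"
```

```text
wrist [291, 162, 66, 65, 3530] z 0.1157 c [ 500.6 -103.5] s [56.9 56.3] a 9.9 [37. 94.  0.]
wrist [541, 167, 23, 23, 282] z 0.1176 c [ 552.1 -291.2] s [17.2  8.2] a 0.2 [78. 78. 72.]
wrist [529, 149, 16, 17, 148] z 0.0917 c [ 566.9 -289.6] s [ 7.  14.4] a 57.0 [63.5 65.5 59.5]
wrist [291, 156, 66, 4, 242] z 0.092 c [530.1 -98.4] s [ 1.7 60.7] a 10.3 [31. 78.  0.]
wrist [629, 342, 11, 20, 141] z 0.0904 c [ 381.1 -482.4] s [ 7.8 16.4] a 71.8 [65. 66. 61.]
wrist [318, 179, 13, 48, 538] z 0.1408 c [ 500.7 -104.2] s [37.3  9.5] a 10.5 [ 9. 10.  8.]
wrist [547, 183, 41, 33, 617] z 0.1417 c [ 540.2 -289.2] s [19.  25.3] a 84.7 [103.  29.  26.]
wrist [504, 366, 13, 24, 138] z 0.1392 c [ 361.3 -311.7] s [25.8  4.6] a 32.4 [80. 78. 74.]
side [0, 29, 175, 54, 853] z 0.1179 c [1958.9 -198.1] s [802.9  34.7] a 89.8 [ 45.  75. 119.]
side [423, 169, 20, 12, 116] z 0.1177 c [ 368.2 -317. ] s [51.5 30. ] a 20.2 [132.5 128.  126.5]
side [333, 186, 29, 16, 285] z 0.1152 c [ 499.7 -100.3] s [59.5 61. ] a 11.4 [ 71. 123.  47.]
side [246, 260, 16, 8, 73] z 0.1168 c [480.6 258.5] s [37.4 11.2] a 27.1 [38. 42. 37.]
cur [ 0.5027 -0.1061  0.2273] 10.51 tilt 0.68 -> (0.4815, 0.255, 0.22) 23.0 share [ 0.0899 -0.7179  0.0109] [ 0.0049 -0.0062 -0.1454]
```

Call:
jog_arm --motion "100 0.016 -0.12 0 0 0 -0.03; 100 0.03 -0.24 0 0 0 -0.06; 100 0.045 -0.36 0 0 0 -0.09; 100 0.06 -0.48 0 0 0 -0.12; 100 0.075 -0.6 0 0 0 -0.145"

```text
time: 15.42
tool_pos: [0.481, 0.1987, 0.2194]
tool_rot: [0.0, 0.98, 0.2, -0.0]
contact_force: [0.3, -0.2, -0.1]
gripper_width: 0.998
grasp_force: 0.0
```

```bash
python3 -c "
from h import *
go(.4815,.255,.22,23)
"
```

```text
cur [0.481  0.1987 0.2194] 23.04 tilt 0.03 -> (0.4815, 0.255, 0.22) 23.0 share [ 0.0449 -0.1032 -0.0012] [0.0002 0.0003 0.0004]
```

Call:
jog_arm --motion "100 0.022 -0.05 0.02 0 0 0; 100 0.044 -0.101 0.04 0 0 0; 100 0.044 -0.101 0.04 0 0 0; 100 0.044 -0.101 0.04 0 0 0; 100 0.044 -0.101 0.04 0 0 0"

```text
time: 16.05
tool_pos: [0.4826, 0.2512, 0.2006]
tool_rot: [0.0, 0.98, 0.198, 0.0]
contact_force: [1.3, -0.1, -0.5]
gripper_width: 0.997
grasp_force: 0.0
```

```bash
python3 -c "
from h import *
f=tops(.085,.098); tops(.110,.122,f=f,mn=30)
go(.4815,.255,.099,23)
"
```

```text
wrist [332, 21, 100, 107, 4699] z 0.0928 c [592.2 248.2] s [56.6 57.1] a 75.0 [ 88. 185.  13.]
wrist [287, 164, 65, 63, 3396] z 0.0928 c [482.1 255.4] s [56.2 56.3] a 22.9 [36. 91.  0.]
wrist [609, 278, 31, 60, 791] z 0.0907 c [495.5 -73.6] s [62.3  5.9] a 11.8 [30. 76.  0.]
wrist [368, 48, 40, 49, 754] z 0.1179 c [592.3 247.8] s [10.  37.7] a 75.1 [20. 23. 16.]
wrist [312, 181, 13, 46, 525] z 0.1179 c [481.9 255.9] s [37.   9.6] a 23.0 [9. 9. 8.]
cur [0.4826 0.2513 0.2007] 22.89 tilt 0.05 -> (0.4815, 0.255, 0.099) 23.0 share [ 0.0007 -0.0078  0.2034] [ 0.0002 -0.0005 -0.0013]
```

Call:
jog_arm --motion "100 0.002 -0.009 0.08 0 0 0; 100 0.002 -0.009 0.16 0 0 0; 100 0.002 -0.009 0.203 0 0 0; 100 0.002 -0.009 0.203 0 0 0; 0 0.002 -0.009 0.203 0 0 0"

```text
time: 16.73
tool_pos: [0.4824, 0.2566, 0.1003]
tool_rot: [-0.0, 0.98, 0.199, 0.001]
contact_force: [-0.2, 0.6, 0.3]
gripper_width: 0.814
grasp_force: 0.0
```

Call:
jog_arm --motion "0 0 0 0 0 0 0; 0 0 0 0 0 0 0; 0 0 0 0 0 0 0; 0 0 0 0 0 0 0; 0 0 0 -0.01 0 0 0"

```text
time: 17.35
tool_pos: [0.4808, 0.2565, 0.1032]
tool_rot: [0.0, 0.98, 0.199, -0.001]
contact_force: [-0.1, -0.8, -1.5]
gripper_width: 0.093
grasp_force: 58.2
```

```bash
python3 -c "
from h import *
go(.501,-.1055,.25,10.3)
"
```

```text
cur [0.4808 0.2565 0.1032] 22.96 tilt 0.09 -> (0.501, -0.1055, 0.25) 10.3 share [-0.2458  0.6823 -0.2934] [-1.000e-04  1.000e-03  1.474e-01]
```

Call:
jog_arm --motion "0 0 0 -0.12 0 0 0; 0 0 0 -0.24 0 0 0; 0 -0.03 0.08 -0.293 0 0 0.04; 0 -0.07 0.19 -0.293 0 0 0.09; 0 -0.11 0.3 -0.293 0 0 0.147"

```text
time: 17.98
tool_pos: [0.4892, 0.0958, 0.2509]
tool_rot: [0.0, 0.996, 0.089, 0.001]
contact_force: [0.5, 1.2, -1.7]
gripper_width: 0.088
grasp_force: 58.5
```

```bash
python3 -c "
from h import *
go(.501,-.1055,.25,10.3)
"
```

```text
cur [0.4892 0.0958 0.2509] 10.25 tilt 0.07 -> (0.501, -0.1055, 0.25) 10.3 share [-0.0483  0.4004  0.0017] [ 0.0001 -0.0008 -0.0006]
```

Call:
jog_arm --motion "0 -0.013 0.11 0 0 0 0; 0 -0.026 0.22 0 0 0 0; 0 -0.04 0.33 0 0 0 0; 0 -0.049 0.403 0 0 0 0; 0 -0.049 0.403 0 0 0 0"

```text
time: 18.6
tool_pos: [0.501, -0.1075, 0.2499]
tool_rot: [-0.0, 0.996, 0.088, -0.0]
contact_force: [0.9, 0.7, -0.6]
gripper_width: 0.087
grasp_force: 58.7
```

Call:
jog_arm --motion "0 0 0 0 0 0 0; 0 0 0 0 0 0 0; 0 0 0 0 0 0 0; 0 0 0 0.005 0 0 0; 0 0 0 0.01 0 0 0"

```text
time: 19.23
tool_pos: [0.5013, -0.1053, 0.2451]
tool_rot: [-0.0, 0.996, 0.09, 0.0]
contact_force: [-1.0, -0.3, -1.7]
gripper_width: 0.088
grasp_force: 58.7
```

```bash
python3 -c "
from h import *
for c in ['wrist','side','scene']: tops(.230,.246,c,mn=40)
go(.5,-.1055,.25,10.3); print(state()['contact_force'])
"
```

```text
wrist [272, 194, 105, 87, 5212] z 0.239 c [ 505.7 -103.6] s [48.2 56.9] a 9.4 [ 41. 103.   0.]
side [0, 3, 170, 46, 741] z 0.2382 c [1959.2 -218.5] s [ 36.3 759.2] a 0.4 [ 45.  74. 118.]
side [335, 147, 30, 15, 268] z 0.2374 c [ 499.5 -101.9] s [58.7 62.9] a 11.9 [ 70. 121.  46.]
scene [286, 160, 26, 14, 199] z 0.2384 c [ 500.6 -105.9] s [62.9 57.2] a 10.5 [ 59. 109.  38.]
cur [ 0.5012 -0.1055  0.2449] 10.34 tilt 0.04 -> (0.5, -0.1055, 0.25) 10.3 share [-0.0023 -0.0003 -0.0103] [-0.0002  0.0004  0.0004]
[ 0.17051775 -0.44152753 -2.30724907]
```

Call:
jog_arm --motion "0 0 0 0.05 0 0 0; 0 0 0 0.09 0 0 0; 0 0 0 0.12 0 0 0; 0 0 0 0.14 0 0 0; 0 0 0 0.14 0 0 0"

```text
time: 20.0
tool_pos: [0.5011, -0.1054, 0.1745]
tool_rot: [-0.0, 0.996, 0.09, -0.0]
contact_force: [-0.5, 0.8, -0.7]
gripper_width: 0.09
grasp_force: 58.6
```

Call:
jog_arm --motion "0 0 0 0.006 0 0 0; 0 0 0 0.012 0 0 0; 0 0 0 0.018 0 0 0; 0 0 0 0.022 0 0 0; 0 0 0 0.022 0 0 0"

```text
time: 20.62
tool_pos: [0.5014, -0.1056, 0.1643]
tool_rot: [0.0, 0.996, 0.09, 0.0]
contact_force: [0.8, 0.7, 2.5]
gripper_width: 0.095
grasp_force: 59.1
```

Call:
jog_arm --motion "0 0 0 0.003 0 0 0; 0 0 0 0.006 0 0 0; 0 0 0 0.008 0 0 0; 0 0 0 0.008 0 0 0; 0 0 0 0.008 0 0 0"

```text
time: 21.25
tool_pos: [0.5013, -0.1055, 0.1602]
tool_rot: [-0.0, 0.996, 0.09, 0.0]
contact_force: [0.3, 1.0, 2.3]
gripper_width: 0.09
grasp_force: 59.0
```

```bash
python3 -c "
from h import *
for c in ['wrist','side']: tops(.145,.165,c,mn=40)
print(state()['contact_force'])
"
```

```text
wrist [270, 194, 106, 85, 5286] z 0.1542 c [ 506.  -103.9] s [46.9 56.6] a 10.8 [ 40. 100.   0.]
side [0, 21, 173, 52, 858] z 0.1552 c [1954.5 -204.8] s [ 45.2 788.3] a 0.4 [ 47.  78. 122.]
side [426, 159, 18, 11, 145] z 0.1495 c [ 372.9 -331.1] s [45.5 51.5] a 7.3 [203. 197. 196.]
side [334, 174, 29, 17, 271] z 0.1534 c [ 499.2 -102. ] s [57.4 65.1] a 10.4 [ 73. 126.  48.]
[0.18454556 1.63579929 2.55950263]
```

Call:
jog_arm --motion "0 0 0 0.002 0 0 0; 0 0 0 0.004 0 0 0; 0 0 0 0.005 0 0 0; 0 0 0 0.005 0 0 0; 0 0 0 0.005 0 0 0"

```text
time: 21.98
tool_pos: [0.5013, -0.1055, 0.1577]
tool_rot: [-0.0, 0.996, 0.09, 0.0]
contact_force: [-0.4, 2.5, 3.4]
gripper_width: 0.088
grasp_force: 59.2
```

Call:
jog_arm --motion "0 0 -0.001 0.001 0 0 0; 0 0 -0.001 0.002 0 0 0; 0 0 -0.001 0.002 0 0 0; 0 0 -0.001 0.002 0 0 0; 0 0 -0.001 0.002 0 0 0"

```text
time: 22.6
tool_pos: [0.5014, -0.1053, 0.1571]
tool_rot: [0.0, 0.996, 0.09, 0.0]
contact_force: [-0.3, 1.1, 5.2]
gripper_width: 0.091
grasp_force: 59.4
```

Call:
jog_arm --motion "0 0 0 0.001 0 0 0; 0 0 0 0.001 0 0 0; 0 0 0 0.002 0 0 0; 0 0 0 0.002 0 0 0; 0 0 0 0.002 0 0 0"

```text
time: 23.22
tool_pos: [0.5016, -0.1052, 0.1569]
tool_rot: [0.0, 0.996, 0.09, 0.0]
contact_force: [-1.4, 2.0, 7.5]
gripper_width: 0.087
grasp_force: 59.8
```

```bash
python3 -c "
from h import *
for c in ['wrist','side']: tops(.142,.158,c,mn=40)
print(state()['contact_force'])
"
```

```text
wrist [270, 194, 106, 84, 5176] z 0.1509 c [ 506.3 -103.5] s [46.5 56.8] a 10.5 [ 40. 100.   0.]
wrist [635, 230, 5, 18, 45] z 0.1424 c [ 535.3 -282.7] s [11.7  2.8] a 26.8 [110.  10.   5.]
side [0, 22, 172, 51, 706] z 0.1501 c [1959.7 -204.2] s [784.6  40.2] a 89.3 [ 47.  78. 122.]
side [426, 159, 18, 12, 162] z 0.1496 c [ 371.9 -329.7] s [46.7 49.8] a 56.0 [203. 197. 195.]
side [333, 175, 30, 17, 249] z 0.15 c [ 499.1 -101.7] s [58.9 61.1] a 9.8 [ 74. 125.  48.]
[-2.20238732  1.6481457   8.91080499]
```

Call:
jog_arm --motion "100 0 0 -0.002 0 0 0; 100 0 0 -0.002 0 0 0; 100 0 0 -0.002 0 0 0; 100 0 0 -0.1 0 0 0; 100 0 0 -0.2 0 0 0"

```text
time: 23.95
tool_pos: [0.5005, -0.105, 0.2556]
tool_rot: [-0.0, 0.996, 0.09, -0.001]
contact_force: [0.8, -0.1, 0.7]
gripper_width: 1.004
grasp_force: 0.0
```

Call:
jog_arm --motion "100 0 0 0 0 0 0; 100 0 0 0 0 0 0; 100 0 0 0 0 0 0; 100 0 0 0 0 0 0; 100 0 0 0 0 0 0"

```text
time: 24.58
tool_pos: [0.5009, -0.105, 0.2548]
tool_rot: [-0.0, 0.996, 0.09, -0.001]
contact_force: [0.2, -0.4, -0.6]
gripper_width: 1.001
grasp_force: 0.0
```

```bash
python3 -c "
from h import *
f=tops(.142,.158,'wrist'); tops(.166,.18,f=f,mn=30); tops(.085,.098,f=f)
tops(.142,.158,'side'); tops(.142,.158,'scene');tops(.085,.098,'side')
go(.592,.248,.25,-15)
"
```

```text
wrist [290, 165, 66, 65, 3491] z 0.151 c [ 500.6 -103.6] s [57.1 56.3] a 9.8 [37. 93.  0.]
wrist [526, 178, 28, 27, 551] z 0.1468 c [ 539.9 -292.2] s [21.4 23.8] a 69.5 [143.  15.   7.]
wrist [317, 182, 13, 47, 559] z 0.176 c [ 501.  -104.2] s [37.1  9.6] a 10.4 [ 9. 10.  8.]
wrist [0, 3, 10, 57, 302] z 0.0875 c [588.6 218.7] s [ 6.2 49.7] a 79.9 [23. 63.  0.]
wrist [506, 147, 13, 16, 110] z 0.0919 c [ 566.2 -289.4] s [ 7.4 13.7] a 56.4 [76. 77. 71.]
wrist [290, 150, 67, 4, 196] z 0.0918 c [534.  -98.1] s [ 1.9 68.7] a 10.1 [33. 77.  1.]
wrist [601, 323, 15, 16, 131] z 0.0918 c [ 381.5 -483.8] s [ 8.6 13.9] a 46.1 [75. 77. 70.]
side [0, 23, 174, 50, 685] z 0.15 c [1959.7 -204.6] s [790.6  39.3] a 89.9 [ 44.  73. 117.]
side [426, 159, 18, 12, 159] z 0.1495 c [ 372.7 -328.2] s [48.2 48.5] a 75.3 [196. 191. 189.]
side [333, 175, 30, 17, 278] z 0.15 c [ 498.7 -101.6] s [60.1 61.8] a 8.0 [ 70. 121.  46.]
scene [212, 174, 16, 12, 137] z 0.1499 c [ 374.1 -331.8] s [50.7 46.9] a 4.1 [189. 188. 185.]
scene [288, 179, 24, 17, 226] z 0.1508 c [ 502.1 -104.7] s [61.5 58.1] a 11.6 [ 60. 111.  41.]
side [0, 35, 175, 53, 548] z 0.0917 c [1959.1 -193.3] s [ 37.1 800.7] a 0.2 [ 44.  74. 117.]
side [422, 179, 19, 10, 70] z 0.0918 c [ 365.9 -315.1] s [50.8 30.1] a 27.4 [ 32.  62. 110.]
side [330, 195, 35, 17, 153] z 0.0915 c [479.6 -87.2] s [96.  52.5] a 54.3 [ 72. 125.  48.]
side [210, 237, 32, 25, 386] z 0.0921 c [591.8 249.7] s [58.1 64.8] a 74.8 [124. 198.  86.]
cur [ 0.5012 -0.1051  0.2556] 10.33 tilt 0.01 -> (0.592, 0.248, 0.25) -15.0 share [ 0.3053 -0.6622  0.0113] [-0.000e+00  1.000e-04  2.947e-01]
```

B is still in place; both nested covers are seated.

Call:
jog_arm --motion "100 0.05 -0.11 0 0 0 0.06; 100 0.1 -0.22 0 0 0 0.12; 100 0.15 -0.33 0 0 0 0.18; 100 0.2 -0.44 0 0 0 0.24; 100 0.25 -0.55 0 0 0 0.295"

```text
time: 25.4
tool_pos: [0.5752, 0.1899, 0.256]
tool_rot: [-0.0, 0.991, -0.132, 0.0]
contact_force: [1.5, -0.9, -0.3]
gripper_width: 1.002
grasp_force: 0.0
```

Call:
jog_arm --motion "100 0.08 -0.076 0.03 0 0 0; 100 0.08 -0.076 0.08 0 0 0; 100 0.08 -0.076 0.11 0 0 0; 100 0.08 -0.076 0.11 0 0 0; 100 0.08 -0.076 0.11 0 0 0"

```text
time: 26.02
tool_pos: [0.6237, 0.2139, 0.2024]
tool_rot: [-0.0, 0.991, -0.131, 0.001]
contact_force: [1.0, 0.3, 0.5]
gripper_width: 1.0
grasp_force: 0.0
```

```bash
python3 -c "
from h import *
f=tops(.085,.098); tops(.110,.122,f=f,mn=30)
go(.592,.248,.099,-15)
"
```

```text
wrist [266, 205, 63, 60, 3081] z 0.0929 c [593.1 247.1] s [56.4 56.9] a 75.1 [ 65. 149.   0.]
wrist [289, 225, 13, 43, 477] z 0.1179 c [593.3 247.3] s [ 9.9 36.4] a 75.3 [15. 17. 11.]
cur [0.6239 0.214  0.2028] -15.05 tilt 0.17 -> (0.592, 0.248, 0.099) -15.0 share [-0.0798 -0.0488  0.2074] [-0.0009 -0.0018 -0.0006]
```

Call:
jog_arm --motion "100 -0.0775 -0.0485 0 0 0 0; 100 -0.0775 -0.0485 0.02 0 0 0; 100 -0.0775 -0.0485 0.06 0 0 0; 100 -0.0775 -0.0485 0.06 0 0 0; 100 -0.0775 -0.0485 0.06 0 0 0"

```text
time: 26.7
tool_pos: [0.5925, 0.2471, 0.1703]
tool_rot: [0.0, 0.991, -0.131, -0.0]
contact_force: [0.5, -0.7, 0.1]
gripper_width: 1.001
grasp_force: 0.0
```

```bash
python3 -c "
from h import *
f=tops(.085,.098); tops(.110,.122,f=f,mn=30)
go(.593,.2475,.099,-14.9)
"
```

```text
wrist [287, 169, 73, 72, 4281] z 0.0928 c [593.1 247.8] s [56.2 57.3] a 74.4 [33. 85.  0.]
wrist [316, 189, 15, 53, 688] z 0.1178 c [593.  247.5] s [ 9.8 37.4] a 75.5 [8. 8. 7.]
cur [0.5928 0.2472 0.1709] -15.07 tilt 0.02 -> (0.593, 0.2475, 0.099) -14.9 share [ 0.0002 -0.0007  0.1438] [-0.0001 -0.0002 -0.002 ]
```

Call:
jog_arm --motion "100 0 -0.001 0.07 0 0 0; 100 0 -0.001 0.143 0 0 0; 100 0 -0.001 0.143 0 0 0; 100 0 -0.001 0.143 0 0 0; 0 0 -0.001 0.143 0 0 0"

```text
time: 27.38
tool_pos: [0.594, 0.2486, 0.102]
tool_rot: [-0.001, 0.991, -0.131, 0.002]
contact_force: [0.4, 0.4, 0.5]
gripper_width: 0.819
grasp_force: 0.0
```

Call:
jog_arm --motion "0 0 0 0 0 0 0; 0 0 0 0 0 0 0; 0 0 0 0 0 0 0; 0 0 0 0 0 0 0; 0 0 0 -0.01 0 0 0"

```text
time: 28.0
tool_pos: [0.5918, 0.248, 0.1035]
tool_rot: [0.0, 0.991, -0.131, -0.001]
contact_force: [0.4, 0.1, -1.7]
gripper_width: 0.094
grasp_force: 58.5
```

```bash
python3 -c "
from h import *
go(.501,-.1053,.29,10.3)
"
```

```text
cur [0.5918 0.248  0.1035] -15.02 tilt 0.09 -> (0.501, -0.1053, 0.29) 10.3 share [ 0.0074  0.7298 -0.3725] [ 2.000e-04  1.100e-03 -2.947e-01]
```

Call:
jog_arm --motion "0 0 0 -0.12 0 0 0; 0 0 0 -0.24 0 0 0; 0 0 0 -0.36 0 0 0; 0 0 0.11 -0.372 0 0 -0.1; 0 0.002 0.22 -0.372 0 0 -0.2"

```text
time: 28.62
tool_pos: [0.5649, 0.141, 0.2923]
tool_rot: [-0.0, 1.0, 0.022, 0.002]
contact_force: [-0.2, -0.9, -1.6]
gripper_width: 0.091
grasp_force: 58.8
```

```bash
python3 -c "
from h import *
go(.501,-.1053,.29,10.3)
"
```

```text
cur [0.5649 0.141  0.2923] 2.55 tilt 0.19 -> (0.501, -0.1053, 0.29) 10.3 share [-0.1496  0.4865  0.004 ] [ 0.0001 -0.0022 -0.0902]
```

Call:
jog_arm --motion "0 -0.035 0.115 0 0 0 -0.03; 0 -0.07 0.23 0 0 0 -0.06; 0 -0.105 0.345 0 0 0 -0.09; 0 -0.14 0.45 0 0 0 -0.09; 0 -0.15 0.487 0 0 0 -0.09"

```text
time: 29.25
tool_pos: [0.498, -0.1069, 0.2902]
tool_rot: [0.0, 0.996, 0.085, -0.0]
contact_force: [-0.4, -0.1, -0.2]
gripper_width: 0.091
grasp_force: 58.9
```

Call:
jog_arm --motion "0 0 0 0 0 0 0; 0 0 0 0 0 0 0; 0 0 0 0 0 0 0; 0 0 0 0 0 0 0; 0 0 0 0 0 0 0"

```text
time: 29.88
tool_pos: [0.4992, -0.104, 0.2902]
tool_rot: [-0.0, 0.996, 0.087, -0.0]
contact_force: [-0.7, 0.4, -1.1]
gripper_width: 0.091
grasp_force: 58.9
```

```bash
python3 -c "
from h import *
for c in ['wrist','side','scene']: tops(.270,.290,c,mn=40)
go(.501,-.1053,.29,10.3); print(state()['contact_force'])
"
```

```text
wrist [272, 188, 105, 93, 5748] z 0.2838 c [ 505. -102.] s [50.2 57.7] a 8.2 [ 41. 102.   0.]
side [0, 0, 155, 36, 791] z 0.2798 c [1959.4 -189.4] s [ 37.5 665.3] a 0.4 [ 43.  72. 114.]
side [335, 131, 31, 18, 330] z 0.2822 c [ 498.9 -101.5] s [59.9 64.5] a 11.2 [ 68. 119.  45.]
scene [285, 146, 27, 18, 262] z 0.2829 c [ 499.9 -104.9] s [66.2 60. ] a 9.0 [ 58. 109.  37.]
cur [ 0.4991 -0.1043  0.2902] 9.92 tilt 0.0 -> (0.501, -0.1053, 0.29) 10.3 share [0.0034 0.0026 0.0005] [-0.      0.     -0.0044]
[-0.28725406 -0.06168723 -1.36101018]
```

Call:
jog_arm --motion "0 0.002 0.003 0.05 0 0 -0.004; 0 0.002 0.003 0.09 0 0 -0.004; 0 0.002 0.003 0.12 0 0 -0.004; 0 0.002 0.003 0.145 0 0 -0.004; 0 0.002 0.003 0.16 0 0 -0.004"

```text
time: 30.65
tool_pos: [0.5001, -0.1057, 0.2094]
tool_rot: [-0.0, 0.996, 0.089, -0.0]
contact_force: [-0.9, 1.0, 0.4]
gripper_width: 0.088
grasp_force: 59.0
```

Call:
jog_arm --motion "0 0 0 0.006 0 0 0; 0 0 0 0.012 0 0 0; 0 0 0 0.018 0 0 0; 0 0 0 0.022 0 0 0; 0 0 0 0.022 0 0 0"

```text
time: 31.28
tool_pos: [0.5004, -0.1058, 0.1993]
tool_rot: [0.0, 0.996, 0.089, 0.0]
contact_force: [0.0, 0.7, 1.5]
gripper_width: 0.092
grasp_force: 59.3
```

Call:
jog_arm --motion "0 0 0 0.003 0 0 0; 0 0 0 0.006 0 0 0; 0 0 0 0.009 0 0 0; 0 0 0 0.009 0 0 0; 0 0 0 0.009 0 0 0"

```text
time: 31.9
tool_pos: [0.5003, -0.1057, 0.1946]
tool_rot: [-0.0, 0.996, 0.089, -0.0]
contact_force: [-0.2, 2.0, 2.6]
gripper_width: 0.091
grasp_force: 59.3
```

```bash
python3 -c "
from h import *
for c in ['wrist','side']: tops(.180,.199,c,mn=40)
print(state()['contact_force'])
"
```

```text
wrist [270, 192, 106, 87, 5421] z 0.1882 c [ 505.4 -103.8] s [48.5 56.5] a 10.7 [ 41. 101.   0.]
side [0, 14, 172, 48, 823] z 0.1896 c [1956.8 -212.3] s [ 37.8 773.7] a 0.7 [ 46.  76. 121.]
side [334, 163, 29, 16, 265] z 0.1873 c [ 500.6 -101.3] s [58.3 59.1] a 10.9 [ 71. 122.  47.]
[-0.59667501  1.89495111  2.60219203]
```

Call:
jog_arm --motion "0 0 -0.001 0.002 0 0 0; 0 0 -0.001 0.003 0 0 0; 0 0 -0.001 0.004 0 0 0; 0 0 -0.001 0.004 0 0 0; 0 0 -0.001 0.004 0 0 0"

```text
time: 32.62
tool_pos: [0.5002, -0.1054, 0.1928]
tool_rot: [0.0, 0.996, 0.089, -0.0]
contact_force: [-0.6, 0.5, 4.3]
gripper_width: 0.092
grasp_force: 59.4
```

Call:
jog_arm --motion "0 0 0 0.001 0 0 0; 0 0 0 0.002 0 0 0; 0 0 0 0.002 0 0 0; 0 0 0 0.002 0 0 0; 0 0 0 0.002 0 0 0"

```text
time: 33.25
tool_pos: [0.5004, -0.1054, 0.1926]
tool_rot: [0.0, 0.996, 0.089, 0.0]
contact_force: [-2.9, 0.8, 6.8]
gripper_width: 0.091
grasp_force: 59.7
```

```bash
python3 -c "
from h import *
for c in ['wrist','side']: tops(.180,.195,c,mn=40)
print(state()['contact_force'])
"
```

```text
wrist [270, 193, 106, 86, 5224] z 0.1863 c [ 505.3 -103.5] s [48.4 55.9] a 10.3 [ 41. 101.   0.]
side [0, 15, 172, 47, 646] z 0.1874 c [1956.7 -211.9] s [ 32.7 771. ] a 0.4 [ 46.  76. 121.]
side [334, 164, 29, 15, 235] z 0.1858 c [500.8 -99.8] s [58.7 61.7] a 11.7 [ 71. 123.  47.]
[-2.1672392   1.00380143  6.95230802]
```

Call:
jog_arm --motion "0 -0.001 0 0.001 0 0 0; 0 -0.001 0 0.002 0 0 0; 0 -0.001 0 0.002 0 0 0; 0 -0.001 0 0.002 0 0 0; 0 -0.001 0 0.002 0 0 0"

```text
time: 33.98
tool_pos: [0.5002, -0.1054, 0.1921]
tool_rot: [0.0, 0.996, 0.089, 0.001]
contact_force: [-2.3, 1.2, 8.0]
gripper_width: 0.093
grasp_force: 59.9
```

Call:
jog_arm --motion "100 0 0 -0.003 0 0 0; 100 0 0 -0.003 0 0 0; 100 0 0 -0.003 0 0 0; 100 0 0 -0.06 0 0 0; 100 0 0 -0.12 0 0 0"

```text
time: 34.6
tool_pos: [0.4992, -0.1053, 0.2503]
tool_rot: [-0.0, 0.996, 0.089, -0.001]
contact_force: [0.2, -0.1, 0.4]
gripper_width: 0.997
grasp_force: 0.0
```

Call:
jog_arm --motion "100 0 0 -0.08 0 0 0; 100 0 0 -0.08 0 0 0; 100 0 0 -0.08 0 0 0; 100 0 0 -0.08 0 0 0; 100 0 0 -0.08 0 0 0"

```text
time: 35.22
tool_pos: [0.4992, -0.1052, 0.2893]
tool_rot: [-0.0, 0.996, 0.089, -0.001]
contact_force: [-0.7, -0.1, -0.3]
gripper_width: 1.0
grasp_force: 0.0
```

```bash
python3 -c "
from h import *
f=tops(.178,.195,'wrist'); tops(.204,.215,f=f,mn=30)
f=tops(.178,.195,'side'); save('pics/side3.png',f['color']); tops(.178,.195,'scene')
go(.49,-.292,.27,3)
"
```

```text
wrist [290, 163, 67, 65, 3521] z 0.1859 c [ 500.6 -104.1] s [57.  57.1] a 10.1 [37. 93.  0.]
wrist [317, 180, 13, 47, 565] z 0.2109 c [ 501.2 -104. ] s [36.9  9.7] a 10.5 [ 9. 10.  8.]
side [0, 14, 172, 50, 734] z 0.1865 c [1956.8 -211.5] s [ 37.3 776.6] a 0.7 [ 43.  72. 115.]
side [334, 163, 29, 17, 287] z 0.1852 c [ 500.  -101.7] s [57.9 63.2] a 9.9 [ 67. 117.  44.]
scene [287, 170, 25, 18, 229] z 0.1856 c [ 502.6 -104.8] s [61.  58.4] a 11.2 [ 59. 110.  40.]
cur [ 0.4996 -0.1054  0.2902] 10.24 tilt 0.05 -> (0.49, -0.292, 0.27) 3.0 share [-0.0852  0.364   0.0402] [-0.0003  0.0005  0.0843]
```

View pics/side3.png

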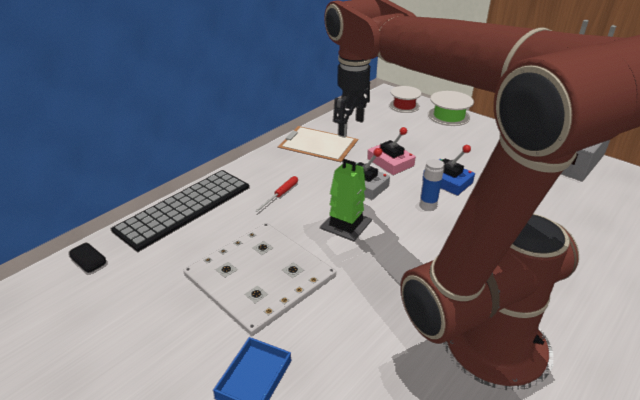

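The side view shows all covers stacked on the stub at (347,193), the panel at (260,270) bare, and the bystanders in place. Now the lever.

Call:
jog_arm --motion "0 -0.02 0.12 0 0 0 0.04; 0 -0.045 0.24 0 0 0 0.084; 0 -0.085 0.364 0.04 0 0 0.084; 0 -0.085 0.364 0.04 0 0 0.084; 0 -0.085 0.364 0.04 0 0 0.084"

```text
time: 36.0
tool_pos: [0.4901, -0.292, 0.2704]
tool_rot: [-0.001, 1.0, 0.026, -0.0]
contact_force: [0.6, -0.2, -0.3]
gripper_width: -0.002
grasp_force: 0.0
```

Call:
jog_arm --motion "0 0 0 0.1 0 0 0; 0 0 0 0.2 0 0 0; 0 0 0 0.288 0 0 0; 0 0 0 0.288 0 0 0; 0 0 0 0.288 0 0 0"

```text
time: 36.62
tool_pos: [0.4918, -0.292, 0.1294]
tool_rot: [0.001, 1.0, 0.027, 0.001]
contact_force: [-0.2, -0.3, 0.2]
gripper_width: -0.001
grasp_force: 0.0
```

```bash
python3 -c "
from h import *
go(.5975,-.289,.127,3)
"
```

```text
cur [ 0.4918 -0.292   0.1294] 3.11 tilt 0.2 -> (0.5975, -0.289, 0.127) 3.0 share [0.2114 0.0054 0.0053] [ 0.0015 -0.0019  0.0012]
```

Call:
jog_arm --motion "0 0.05 0.001 0 0 0 0; 0 0.1 0.002 0 0 0 0; 0 0.15 0.004 0 0 0 0; 0 0.2 0.005 0 0 0 0; 0 0.215 0.005 0 0 0 0"

```text
time: 37.25
tool_pos: [0.5978, -0.2897, 0.1305]
tool_rot: [0.001, 1.0, 0.027, -0.002]
contact_force: [-19.4, -0.0, 12.7]
gripper_width: -0.0
grasp_force: 10.0
```

Call:
jog_arm --motion "0 0.003 0 0 0 0 0; 0 0.003 0 0 0 0 0; 0 0.003 0 0 0 0 0; 0 0.003 0 0 0 0 0; 0 0.003 0 0 0 0 0"

```text
time: 37.88
tool_pos: [0.5975, -0.2899, 0.1303]
tool_rot: [0.001, 1.0, 0.026, -0.002]
contact_force: [-11.9, -0.3, 7.2]
gripper_width: -0.002
grasp_force: 5.7
```

```bash
cat >> h.py <<'E'
def ball():
    for c in ['scene','side']:
        f=grab_frame(c); w=cloud(f); hsv=cv2.cvtColor(f['color'],cv2.COLOR_RGB2HSV)
        H,S,V=[hsv[...,i].astype(int) for i in range(3)]
        m=((H<8)|(H>172))&(S>110)&(abs(w[...,0]-.58)<.09)&(abs(w[...,1]+.293)<.085)&(w[...,2]>.1)&(w[...,2]<.17)
        print(c,m.sum(),w[m].mean(0).round(4) if m.any() else None)
E
python3 -c "
from h import *
ball(); print(state()['contact_force'],state()['tool_pos'])"
```

```text
scene 51 [ 0.6291 -0.2928  0.1421]
side 40 [ 0.6163 -0.2803  0.1435]
[-11.42297164  -0.04702394   7.20706686] [ 0.59746862 -0.28995329  0.13029995]
```

Call:
jog_arm --motion "0 -0.04 0 0 0 0 0; 0 -0.1 0 0 0 0 0; 0 -0.12 0 -0.1 0 0 0; 0 -0.12 0 -0.2 0 0 0; 0 -0.12 0 -0.28 0 0 0"

```text
time: 38.6
tool_pos: [0.5399, -0.2925, 0.2724]
tool_rot: [0.002, 1.0, 0.026, 0.003]
contact_force: [0.3, -0.1, -0.2]
gripper_width: 0.002
grasp_force: 0.0
```

Call:
jog_arm --motion "0 0 0 0 0 0 0; 0 0 0 0 0 0 0; 0 0 0 0 0 0 0; 0 0 0 0 0 0 0; 0 0 0 0 0 0 0"

```text
time: 39.22
tool_pos: [0.5391, -0.2918, 0.2658]
tool_rot: [-0.0, 1.0, 0.026, -0.001]
contact_force: [-0.9, -0.2, -0.3]
gripper_width: -0.001
grasp_force: 0.0
```

```bash
python3 -c "
from h import *
ball(); print(state()['contact_force'],state()['tool_pos'])
f=tops(.178,.195,'side'); tops(.178,.195,'scene'); f=grab_frame('wrist'); save('pics/w9.png',f['color'])"
```

```text
scene 57 [ 0.6287 -0.2917  0.1429]
side 49 [ 0.6163 -0.2828  0.142 ]
[ 0.33312179 -0.28733611  0.44615738] [ 0.53923691 -0.2919      0.26622761]
side [0, 15, 173, 48, 729] z 0.1861 c [1956.4 -210.4] s [ 37.3 775.9] a 0.1 [ 44.  73. 116.]
side [334, 163, 29, 17, 282] z 0.1852 c [ 499.5 -102.7] s [57.5 63.6] a 11.4 [113. 182.  76.]
scene [287, 170, 25, 17, 226] z 0.1859 c [ 501.6 -104.9] s [60.6 57.9] a 9.0 [ 90. 191.  37.]
```

View pics/w9.png

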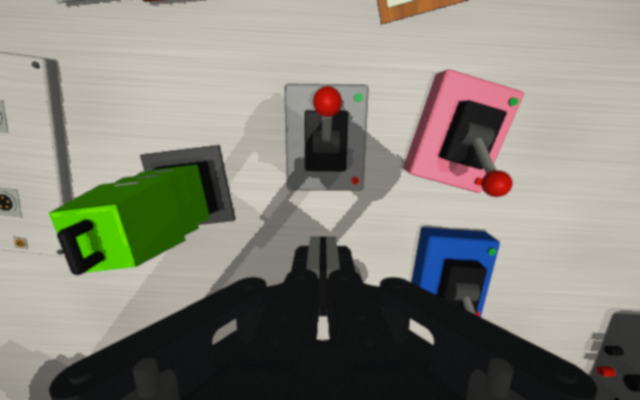

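The wrist view shows the grey box's ball at (327,101) on the green-lamp side, so the lever is fully on. The stack at (130,215) is intact and the gripper is clear.

```bash
python3 -c "
from plant import job_done
print(job_done())"
```

```text
the job is handed in; nothing more can be done
None
```

I switched the supply off, nested all three covers present snug and level on the stub, threw the lever back fully on, and handed the job in at about 39 s; the judge returned no verdict.

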